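# Close up the screw sorting well

### The arm

A 6-joint arm with a two-finger parallel gripper is mounted at the origin on the work surface. World frame = base frame: x ahead of the robot, y to its left, z up, the work surface at z = 0. Lengths are in mm, angles in degrees, forces in N, time in s.
With the tool pointing down it reaches from about 350 to 850 mm from the base axis. Payload 8.1 kg.
Tool frame: the origin (TCP) lies midway between the tips of the shut fingers; the grasp point (between the pads) lies 19 mm behind it; z points along the fingers, y is the line along which they close (so a half turn about z gives the same grasp; the last joint's range is limited). The gripper opens to 85 mm and grips with 20 to 120 N. Pads are 22 mm wide; open, the fingers measure 114 mm over their backs; the gripper's body (76 mm by 85 mm) begins 54 mm behind the grasp point. The pads swing forward as they close: fully open they stand 13 mm farther back than shut.
Start: joints at [66.383, 7.471, 85.268, -0, 87.261, -4.893], TCP at [192.587, 568.257, 231.292] pointing down, gripper open.
Joint ranges: [-169.43, 169.43], [-51.17, 129.36], [1.28, 143.12], [-76.62, 256.62], [0, 156.53], [-152.29, 152.29]. Speed limits (degrees/s): [136.94, 136.94, 159.86, 180, 180, 180].

### API

Orientations are given as [roll, pitch, yaw] about the fixed x, y, z axes, in that order (R = Rz(yaw) Ry(pitch) Rx(roll)).
In Python, from bench import r gives the robot as it stands. The module is installed in compiled form; this text tells all that it offers.
- The arm moves only by the tool jog_arm, never from a script. Its argument "rows" is a list of rows, each a list of 2 entries, a list of its own where there are three numbers: the shift along the tool's x, y, z in mm, then the turn, a rotation vector about the tool's x, y, z in rad. A call has 1 to 10 rows; each row is the pose to reach, as a shift and turn from the pose commanded when the call began, along the tool's axes at that moment; what a row does not reach only later rows make up. A row lasts 1/10 s, in which the tool goes at most 50 mm and 8.59 degrees, less where a joint would pass 70% of its speed; a pose out of reach is approached as far as the arm can. A call with a gripper value outside its range is refused whole. "grip" is the finger opening in mm, from 0 to 85.4, set as the call begins (left out, the last holds). The fingers move at their own pace and stop on an object; "force" is the grip in N (left out, the last holds). Time passes only in rows, so rows that repeat a pose let the fingers close. It gives the time, the measured TCP pose, the force, the opening and the grip force at its end, in the units of the state.
- r.sense(): the state, without advancing time (a new reading comes with each control period).
- r.snapshot(name): name is "side" or "top"; returns (picture, depth): 420x560x3 uint8, blue, green, red; 420x560 float32, mm along the optical axis (not along the pixel's ray), 0 where there is no reading.
- r.camera_params(name): a dict with "fx", "fy", "cx", "cy" (pixels), "pose" (4x4, takes a point from camera to world coordinates). Camera axes: x right, y down, z forward; pixel columns grow to the right and rows downward; lengths in mm; the calibration is good to about 2 mm. A picture is of the moment at which its call begins. camera_params takes no time and is no camera call.
- r.hand_in(): hands the job in; it is judged then, once.
The state is a dict: "time": time; "joint_pos": joint angles; "qd": joint speeds; "joint_efforts": joint torques, N m; "tool_pos": TCP position; "tcp_rot": TCP orientation; "ft_force": force on the tool from outside, world axes, zero at the start; "wrist_torque": the same for the moment, N m; "finger_gap": finger opening in mm; "grip_force": force on a finger pad.
Only numpy, scipy, OpenCV 4.12 (cv2) and the standard library are available. Lean on these libraries where they do the work, as an engineer would, in place of code of your own. Each camera call takes 0.05 s, during which the arm holds its last target. There are 200 camera calls.

### The job

Pack up the screw well: lift the pry tool off the open well and lay it flat on the steel mat, with its middle well inside the mat's edges, then set the screw tray level into the well and press it down fully home. Last, lower the hinged flap gently, without slamming it, until it is fully shut over the tray. Leave the phone case, the glass panel, the bottle and the tool cup where they are.

Things in the scene. Friction and masses are not known exactly. Their poses are not given: they have to be found in the camera images.
- well: Fixed grey plastic box, open on top, 120 (x) x 100 (y) x 45 mm high, walls 6 mm, recess 108 x 88 mm and 40 mm deep (floor 5 mm thick). Origin: centre of its underside, on the work surface. The flap is hinged along its +x rim. The tray goes in with its x along the well's x; seated, its origin is 5 mm above the well's and its fin 2 mm below the rim.
- flap (a joint): Angle of the flap, a 122 x 102 x 5 mm white plastic plate with a 40 mm wide, 12 mm long tab on the middle of its free edge: 0 = shut, lying on the well's rim; 1.57 = standing upright over the hinge; up to 2.05 = leaning outwards. The stiff hinge (about 0.15 N m) lets it stay where it is left.
- flap_hinge (a point): Middle of the flap's hinge line: in the well's frame at x = +60 mm, y = 0, z = 45 mm. The hinge line runs along the well's y.
- flap_edge (a point): Point on the flap's outer face (the upper one when shut), in the middle of its free edge where the tab begins, 122 mm from the hinge. It moves with the flap.
- tray: Loose white plastic screw tray, 103 (x) x 83 (y) mm, walls 3 mm thick, 24 mm high; beneath, a foot 95 x 75 x 4 mm. Grip fin in its middle: 56 mm along x, 12 mm thick along y, top 38 mm above the underside. Floor 7 mm up; 32 mm free between fin and each long wall. 90 g. Origin: centre of its underside. Fits the well with 2.5 mm to spare each side, either way round.
- pry_tool: Loose plastic pry tool: straight handle 16 mm wide and 14 mm thick along x from -75 to +45 mm, then a flat triangular blade 6 mm thick out to about +79 mm. 30 g. Origin: on its underside, near its balance point; z up. It starts lying across the well's mouth, on the two rims that run along the well's x.
- mat: Fixed steel screw mat, 180 (x) x 130 (y) x 4 mm, lying on the work surface. Origin: centre of its underside.
- phone_case: Bystander: cracked navy phone case lying open side up, 76 (x) x 152 (y) x 10 mm. Origin: centre of its underside.
- glass_panel: Bystander: smoky glass phone rear panel lying flat, 70 (x) x 145 (y) x 4 mm. Origin: centre of its underside.
- bottle: Bystander: whitish plastic bottle standing upright, 42 mm across, 130 mm high. Origin: centre of its underside.
- tool_cup: Bystander: round dark steel cup 64 mm across and 95 mm high, with three thin tools standing in it up to 165 mm high. Origin: centre of its underside.
Mind the look-alikes: they are no part of the job. There is more than one size of the pry_tool; the job needs the larger.

How it is judged:
By the outcome, as a careful person would: the job done as asked, in the order asked, and still so for the second after the job is handed in, with the robot touching nothing.
It also fails if it takes over 72 s, if anything falls off the work surface, if the arm or the gripper's body presses on something with over 40 N, if the wrist force passes 120 N, or if a joint passes its speed limit or range.

## Working session

There is one attempt and no reset: what is moved stays moved. The work goes in short steps, Python scripts to look and compute and a tool call to move; the robot and the scene stay as the last step left them, time stands still between calls to the robot, and variables do not carry over. Pictures are saved under pics/ and viewed, at most 10 in all, crops included, and the job is handed in when it is done.

Besides the shell and the picture viewer there is one more tool, called after "Request:" as name(argument=value, ...), one argument or row to a line, values as JSON. jog_arm: Moves the arm, as the interface text tells. Its arguments: {"type":"object","properties":{"rows":{"type":"array"},"grip":{"type":"number"},"force":{"type":"number"}},"required":["rows"]}

```bash
mkdir -p pics; cat > h.py <<'E'
import numpy as np, cv2
from bench import r
def snap(n):
    im,d=r.snapshot(n); c=r.camera_params(n)
    v,u=np.mgrid[0:420,0:560]
    P=np.stack([(u-c['cx'])/c['fx']*d,(v-c['cy'])/c['fy']*d,d],-1)
    T=np.array(c['pose']); W=P@T[:3,:3].T+T[:3,3]; W[d==0]=np.nan
    return im,W
E
python3 - <<'E'
from h import *
s=r.sense();print(s['tool_pos'],s['tcp_rot'],s['time'])
for n in('top','side'):
    im,W=snap(n);cv2.imwrite(f'pics/{n}0.png',im);np.savez(f'{n}0.npz',im=im,W=W)
    print(n,np.round(np.array(r.camera_params(n)['pose']),2).tolist(),r.camera_params(n)['fx'])
E
```

```text
[192.3435053  567.7541497  230.25856967] [-1.79896221e+02 -1.08533518e-02  1.61276849e+02] 0.0
top [[-0.02, -1.0, 0.07, 466.38], [-1.0, 0.02, 0.0, 4.78], [-0.0, -0.07, -1.0, 1135.84], [0.0, 0.0, 0.0, 1.0]] 512.2172806106894
side [[0.86, -0.37, 0.35, 130.51], [-0.51, -0.62, 0.59, -671.71], [0.0, -0.69, -0.72, 922.06], [0.0, 0.0, 0.0, 1.0]] 529.0348307388441
```

View pics/top0.png

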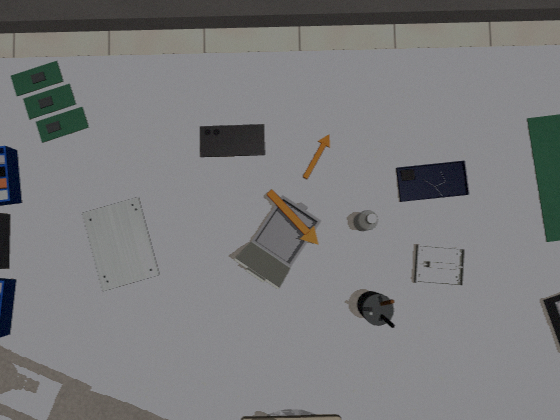

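View pics/side0.png

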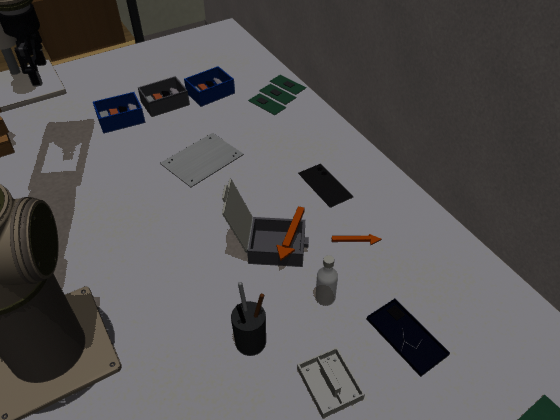

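Top view: the large pry tool lies over the well at about (293,217). A smaller look-alike lies on the table at (317,156). The well is at (285,230), with its flap on the lower-left side at (262,262). The mat is at (121,243), the tray at (439,265), the bottle at (366,220) and the cup at (376,308). The tool on the well is longer (about 72 px against 50 px) and it lies across the well, so it fits the description. I'll confirm with a crop and measure.

```bash
cat > m.py <<'E'
from h import *
def rect(W,m,name):
    n,l,st,_=cv2.connectedComponentsWithStats(m.astype(np.uint8))
    if n<2: print(name,'none');return
    k=1+np.argmax(st[1:,4]); p=W[l==k]
    c,s,a=cv2.minAreaRect(p[:,:2].astype(np.float32))
    print(name,len(p),'c',np.round(c,1),'s',np.round(s,1),'a',round(a,1),'z',np.round(np.percentile(p[:,2],[5,50,95]),1),'mean',np.round(p.mean(0),1))
    return p
E
python3 - <<'E'
from m import *
d=np.load('top0.npz');im,W=d['im'],d['W'];z=W[...,2]
v,u=np.mgrid[0:420,0:560]
box=lambda a,b,c,e:(u>=a)&(u<=b)&(v>=c)&(v<=e)
print('table z',np.nanmedian(z[box(200,240,180,210)]))
hsv=cv2.cvtColor(im,cv2.COLOR_BGR2HSV)
org=(hsv[...,0]<22)&(hsv[...,1]>150)&(hsv[...,2]>80)
rect(W,org&box(255,330,180,250),'big')
rect(W,org&box(295,340,125,185),'small')
rect(W,(z>2)&box(70,170,190,300),'mat')
rect(W,(z>12)&box(405,475,235,295),'tray')
rect(W,(z>30)&box(405,475,235,295),'fin')
rect(W,(z>37)&(z<49)&~org&box(225,330,185,295),'rim')
rect(W,(z>55)&~org&box(225,330,185,295),'flap')
cup=rect(W,(z>20)&box(340,400,280,335),'cup');rect(W,(z>20)&box(345,385,205,235),'bottle')
c=im[180:300,220:340];cv2.imwrite('pics/c1.png',np.hstack([cv2.resize(c,None,fx=4,fy=4,interpolation=2),cv2.resize(im[125:185,290:350],None,fx=4,fy=4).repeat(2,0)])[:480])
E
```

```text
table z -1.2903821129473272
big 551 c [536.1 -15.4] s [149.6  16.9] a 45.1 z [nan nan nan] mean [nan nan nan]
small 243 c [672.3 -73.5] s [ 25.1 108.1] a 65.7 z [nan nan nan] mean [nan nan nan]
mat 2913 c [488.8 365.3] s [185.8 135.8] a 14.6 z [2.2 3.7 6.7] mean [489.1 365.3   4. ]
tray 547 c [ 425.9 -332.9] s [106.4  82.9] a 84.1 z [13.9 23.2 38.9] mean [ 425.6 -332.4   25.4]
fin 151 c [ 425.9 -332.4] s [56.8 11.9] a 84.3 z [33.  37.2 40.1] mean [ 426.2 -330.9   36.9]
rim 387 c [495.4   8. ] s [100.4  95.7] a 55.2 z [41.1 44.2 47.8] mean [481.2  23.8  44.3]
flap 1225 c [436.9  49.1] s [102.   46.1] a 54.8 z [ 62.4 119.2 166.6] mean [436.5  49.  117.3]
cup 962 c [ 343.8 -180.4] s [61.4 63.2] a 38.1 z [ 46.7  93.9 156.4] mean [ 345.2 -177.3   95.7]
bottle 379 c [ 524.4 -167.7] s [40.8 39.1] a 1.1 z [ 38.8  87.4 130. ] mean [ 522.8 -163.2   90.2]
```

View pics/c1.png

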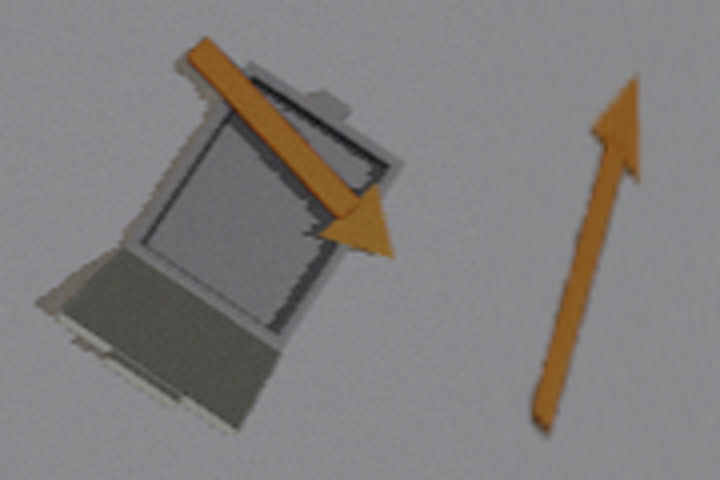

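The crop confirms it: the larger tool (left) lies across the well mouth with its blade at the lower right, and the smaller copy lies on the table. Next I'll get precise poses.

```bash
cat >> h.py <<'E'
from scipy.spatial.transform import Rotation as Ro
def go(pos,yaw,tilt=None):
    "print shift (tool axes) and rotvec for target pos, tool-down with yaw"
    s=r.sense(); R0=Ro.from_euler('xyz',s['tcp_rot'],degrees=True)
    R1=Ro.from_euler('xyz',[180,0,yaw] if tilt is None else tilt,degrees=True)
    print('shift',np.round(R0.inv().apply(np.array(pos)-s['tool_pos']),1),'turn',np.round((R0.inv()*R1).as_rotvec(),3),'deg',np.round(np.degrees((R0.inv()*R1).magnitude()),1))
E
cat > wf.py <<'E'
from m import *
from scipy.optimize import least_squares
def wellfit(im,W):
    z=W[...,2];v,u=np.mgrid[0:420,0:560]
    hsv=cv2.cvtColor(im,cv2.COLOR_BGR2HSV)
    org=cv2.dilate(((hsv[...,0]<22)&(hsv[...,1]>120)).astype(np.uint8),np.ones((3,3)))>0
    p=W[(z>38)&(z<49)&~org&(u>225)&(u<330)&(v>185)&(v<295)][:,:2]
    def f(q):
        a=np.radians(q[2]);d=p-q[:2];l=np.stack([d@[np.cos(a),np.sin(a)],d@[-np.sin(a),np.cos(a)]],1)
        e=abs(l)-[57,47]; return np.where((e<0).all(1),e.max(1),np.hypot(*np.maximum(e,0).T))
    s=least_squares(f,[487,14,144.8],loss='soft_l1',f_scale=2,x_scale=[1,1,1],diff_step=1e-4)
    print('well',np.round(s.x,1),'n',len(p),'med|res|',np.median(abs(s.fun)));return s.x
E
python3 - <<'E'
from wf import *
d=np.load('top0.npz');im,W=d['im'],d['W'];z=W[...,2]
v,u=np.mgrid[0:420,0:560]
q=wellfit(im,W)
hsv=cv2.cvtColor(im,cv2.COLOR_BGR2HSV)
org=(hsv[...,0]<22)&(hsv[...,1]>150)&(hsv[...,2]>80)&(z>42)
for n,(a,b,c,e) in {'big':(255,330,180,250)}.items():
    p=rect(W,org&(u>a)&(u<b)&(v>c)&(v<e),n)
    ax=np.array([np.cos(np.radians(-134.9)),np.sin(np.radians(-134.9))])
    t=p[:,:2]@ax; h=p[t<np.percentile(t,65),:2]; m=h.mean(0)
    w,V=np.linalg.eigh(np.cov(h.T)); ax=V[:,1]*np.sign(V[:,1]@ax)
    t=(p[:,:2]-m)@ax;print('axis',np.degrees(np.arctan2(ax[1],ax[0])),'ends',t.min(),t.max()); 
    for k in(0,.5): o=m+ax*((t.min()+75+t.max()-79)/2); 
    print('origin',o, 'zrange',np.percentile(p[:,2],[5,50,95]))
    al=np.radians(q[2]);R=np.array([[np.cos(al),np.sin(al)],[-np.sin(al),np.cos(al)]])
    for s in(-75,-50,-25,0,25,45,79): print(s,'in well frame',np.round(R@(o+ax*s-q[:2]),1))
E
```

```text
well [5.068e+02 1.000e-01 1.450e+02] n 531 med|res| 1.7325604333776283
big 538 c [537.4 -17.9] s [148.8  34.5] a 36.4 z [48.2 56.7 60.7] mean [532.3 -16.6  55.6]
axis -138.1243058655748 ends -53.37776948261334 96.26654356506283
origin [536.39195427 -13.05918979] zrange [48.15621169 56.71889231 60.68564884]
-75 in well frame [-48.9 -79.2]
-50 in well frame [-43.2 -54.9]
-25 in well frame [-37.5 -30.5]
0 in well frame [-31.8  -6.2]
25 in well frame [-26.1  18.2]
45 in well frame [-21.6  37.6]
79 in well frame [-13.8  70.8]
```

```bash
python3 -c "
from h import *
go([529,-19.7,130],41.9)"
```

```text
shift [-507.4 -448.2  101. ] turn [-1.000e-03  2.000e-03  2.084e+00] deg 119.4
```

Request:
jog_arm(
  rows=[
    [[-507.4,-448.2,0],[0,0,2.084]],
    [[-507.4,-448.2,0],[0,0,2.084]],
    [[-507.4,-448.2,0],[0,0,2.084]],
    [[-507.4,-448.2,0],[0,0,2.084]],
    [[-507.4,-448.2,0],[0,0,2.084]],
    [[-507.4,-448.2,0],[0,0,2.084]],
    [[-507.4,-448.2,0],[0,0,2.084]],
    [[-507.4,-448.2,0],[0,0,2.084]],
    [[-507.4,-448.2,0],[0,0,2.084]],
    [[-507.4,-448.2,0],[0,0,2.084]],
  ],
  grip=36,
)

```text
time: 1.1
tool_pos: [441.6, 132.5, 231.1]
tcp_rot: [180.0, -0.0, 75.0]
ft_force: [0.3, 0.6, -0.9]
finger_gap: 35.9
grip_force: 0.0
```

```bash
python3 -c "
from h import *
go([529,-19.7,230],41.9)"
```

```text
shift [-124.3  123.8    1.1] turn [-0.    -0.     0.577] deg 33.1
```

Request:
jog_arm(
  rows=[
    [[-124.3,123.8,0],[0,0,0.577]],
    [[-124.3,123.8,0],[0,0,0.577]],
    [[-124.3,123.8,0],[0,0,0.577]],
    [[-124.3,123.8,0],[0,0,0.577]],
    [[-124.3,123.8,50],[0,0,0.577]],
    [[-124.3,123.8,100],[0,0,0.577]],
    [[-124.3,123.8,125],[0,0,0.577]],
    [[-124.3,123.8,125],[0,0,0.577]],
  ],
)

```text
time: 1.9
tool_pos: [525.3, -16.8, 100.8]
tcp_rot: [-179.6, 0.4, 42.3]
ft_force: [-0.6, 0.5, -0.8]
finger_gap: 35.9
grip_force: 0.0
```

```bash
python3 -c "
from h import *
go([529,-19.7,48],41.9)
im,W=snap('side');a=im[190:290,200:340]
im2,W2=snap('top');b=im2[160:260,220:360]
cv2.imwrite('pics/g1.png',np.vstack([cv2.resize(k,None,fx=4,fy=4,interpolation=2)[:300] if 0 else cv2.resize(k,(420,300),interpolation=2) for k in (a,b)]))"
```

```text
shift [ 1.1  5.1 52.8] turn [-0.008  0.007  0.006] deg 0.7
```

View pics/g1.png

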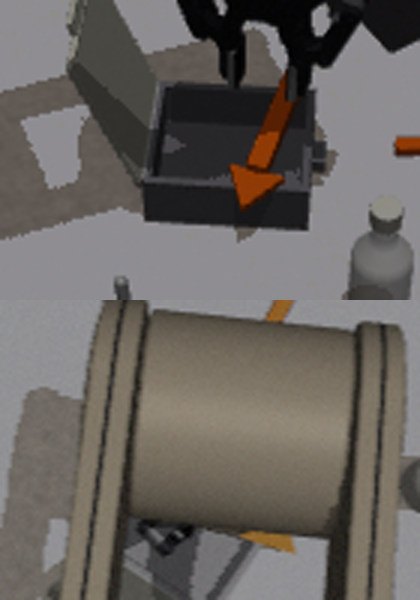

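The side crop shows the fingers straddling the handle, about 5 mm too far towards the flap. That matches the computed correction.

Request:
jog_arm(
  rows=[
    [[1,5,0],[-0.008,0.007,0.006]],
    [[1,5,0],[-0.008,0.007,0.006]],
    [[1,5,25],[-0.008,0.007,0.006]],
    [[1,5,40],[-0.008,0.007,0.006]],
    [[1,5,53],[-0.008,0.007,0.006]],
    [[1,5,53],[-0.008,0.007,0.006]],
    [[1,5,53],[-0.008,0.007,0.006]],
  ],
)

```text
time: 2.7
tool_pos: [533.6, -20.1, 53.3]
tcp_rot: [179.6, -0.4, 41.9]
ft_force: [0.5, -0.4, 0.7]
finger_gap: 36.0
grip_force: 0.0
```

Request:
jog_arm(
  rows=[
    [[0,0,0],[0,0,0]],
    [[0,0,0],[0,0,0]],
    [[0,0,0],[0,0,0]],
    [[0,0,0],[0,0,0]],
    [[0,0,0],[0,0,0]],
    [[0,0,0],[0,0,0]],
  ],
  grip=8,
  force=30,
)

```text
time: 3.3
tool_pos: [534.6, -20.3, 54.4]
tcp_rot: [179.5, -0.5, 41.9]
ft_force: [-0.4, -0.1, 5.0]
finger_gap: 14.9
grip_force: 31.1
```

Gripped, but shallowly and about 5 mm off. I'll reopen, correct and regrip.

Request:
jog_arm(
  rows=[
    [[0,0,0],[0,0,0]],
    [[0,0,0],[0,0,0]],
    [[0,0,0],[0,0,0]],
    [[0,0,0],[0,0,0]],
    [[-3,-3,0],[0.008,-0.007,0]],
    [[-3,-3,6],[0.008,-0.007,0]],
    [[-3,-3,6],[0.008,-0.007,0]],
    [[-3,-3,6],[0.008,-0.007,0]],
    [[-3,-3,6],[0.008,-0.007,0]],
  ],
  grip=34,
)

```text
time: 4.2
tool_pos: [529.4, -19.9, 47.2]
tcp_rot: [-180.0, 0.0, 41.9]
ft_force: [0.2, 0.2, 0.0]
finger_gap: 33.9
grip_force: 0.0
```

Request:
jog_arm(
  rows=[
    [[0,0,0],[0,0,0]],
    [[0,0,0],[0,0,0]],
    [[0,0,0],[0,0,0]],
    [[0,0,0],[0,0,0]],
    [[0,0,0],[0,0,0]],
    [[0,0,0],[0,0,0]],
  ],
  grip=8,
  force=30,
)

```text
time: 4.8
tool_pos: [529.7, -20.0, 47.5]
tcp_rot: [180.0, -0.0, 41.9]
ft_force: [0.3, -0.8, 2.6]
finger_gap: 15.4
grip_force: 31.5
```

Request:
jog_arm(
  rows=[
    [[0,0,-20],[0,0,0]],
    [[0,0,-60],[0,0,0]],
    [[0,0,-110],[0,0,0]],
    [[0,0,-155],[0,0,0]],
    [[20,-29,-155],[0,0,0]],
    [[50,-72,-155],[0,0,0]],
    [[78,-112,-155],[0,0,0]],
    [[106,-152,-155],[0,0,0]],
    [[134,-192,-155],[0,0,0]],
    [[162,-232,-155],[0,0,0]],
  ],
)

```text
time: 5.8
tool_pos: [494.1, 262.7, 201.9]
tcp_rot: [-180.0, 0.0, 41.9]
ft_force: [1.1, 0.5, -0.5]
finger_gap: 15.1
grip_force: 31.2
```

```bash
python3 -c "
from h import *
snap('top');snap('top')
print(r.sense()['finger_gap'],r.sense()['tool_pos']);go([482.9,360,60],41.9)"
```

```text
14.758558794626383 [492.95640201 266.34592559 201.76635119]
shift [ 55.5 -75.8 142. ] turn [-0.002 -0.     0.006] deg 0.4
```

Request:
jog_arm(
  rows=[
    [[28,-38,0],[0,0,0]],
    [[56,-76,20],[0,0,0]],
    [[56,-76,65],[0,0,0]],
    [[56,-76,110],[0,0,0]],
    [[56,-76,150],[0,0,0]],
    [[56,-76,178],[0,0,0]],
    [[56,-76,186],[0,0,0]],
    [[56,-76,189],[0,0,0]],
    [[56,-76,189],[0,0,0]],
    [[56,-76,189],[0,0,0]],
  ],
)

```text
time: 6.9
tool_pos: [487.5, 355.7, 15.6]
tcp_rot: [180.0, -0.2, 41.9]
ft_force: [-0.2, 0.2, -0.5]
finger_gap: 14.8
grip_force: 31.1
```

Request:
jog_arm(
  rows=[
    [[0,0,1],[0,0,0]],
    [[0,0,2],[0,0,0]],
    [[0,0,3],[0,0,0]],
    [[0,0,4],[0,0,0]],
    [[0,0,4.5],[0,0,0]],
    [[0,0,4.5],[0,0,0]],
  ],
)

```text
time: 7.5
tool_pos: [485.7, 354.8, 8.5]
tcp_rot: [-180.0, 0.0, 41.9]
ft_force: [-0.2, -0.5, -0.4]
finger_gap: 15.1
grip_force: 31.1
```

Request:
jog_arm(
  rows=[
    [[0,0,1],[0,0,0]],
    [[0,0,1.5],[0,0,0]],
    [[0,0,2],[0,0,0]],
    [[0,0,2],[0,0,0]],
  ],
)

```text
time: 7.9
tool_pos: [485.8, 354.9, 6.6]
tcp_rot: [-180.0, 0.0, 41.9]
ft_force: [0.4, -0.5, -0.1]
finger_gap: 14.9
grip_force: 31.1
```

Request:
jog_arm(
  rows=[
    [[0,0,0.5],[0,0,0]],
    [[0,0,1],[0,0,0]],
    [[0,0,1.2],[0,0,0]],
    [[0,0,1.2],[0,0,0]],
  ],
)

```text
time: 8.3
tool_pos: [485.9, 354.9, 6.5]
tcp_rot: [180.0, 0.0, 41.9]
ft_force: [-4.6, -2.9, 8.6]
finger_gap: 15.4
grip_force: 32.3
```

Contact. Releasing now.

Request:
jog_arm(
  rows=[
    [[0,0,-0.5],[0,0,0]],
    [[0,0,-1],[0,0,0]],
    [[0,0,-1],[0,0,0]],
    [[0,0,-1],[0,0,0]],
    [[0,0,-1],[0,0,0]],
    [[0,0,-20],[0,0,0]],
    [[0,0,-65],[0,0,0]],
    [[0,0,-115],[0,0,0]],
    [[0,0,-165],[0,0,0]],
    [[0,0,-200],[0,0,0]],
  ],
  grip=34,
)

```text
time: 9.3
tool_pos: [486.7, 355.4, 209.9]
tcp_rot: [180.0, -0.2, 41.9]
ft_force: [0.4, 0.6, -0.4]
finger_gap: 34.2
grip_force: 0.0
```

```bash
python3 -c "
from h import *
go([425.9,-332.5,210],84.3-180)
go([425.9,-332.5,210],84.3)"
```

```text
shift [-505.   471.1   -1.9] turn [-0.005 -0.003  2.402] deg 137.6
shift [-505.   471.1   -1.9] turn [ 0.002 -0.004 -0.739] deg 42.4
```

Request:
jog_arm(
  rows=[
    [[-505,471,0],[0,0,-0.739]],
    [[-505,471,0],[0,0,-0.739]],
    [[-505,471,0],[0,0,-0.739]],
    [[-505,471,0],[0,0,-0.739]],
    [[-505,471,0],[0,0,-0.739]],
    [[-505,471,0],[0,0,-0.739]],
    [[-505,471,0],[0,0,-0.739]],
    [[-505,471,0],[0,0,-0.739]],
    [[-505,471,0],[0,0,-0.739]],
    [[-505,471,0],[0,0,-0.739]],
  ],
)

```text
time: 10.3
tool_pos: [442.8, -129.6, 205.9]
tcp_rot: [179.9, 0.0, 84.3]
ft_force: [1.6, 0.1, 0.5]
finger_gap: 33.8
grip_force: 0.0
```

```bash
python3 - <<'E'
from m import *
im,W=snap('top');v,u=np.mgrid[0:420,0:560];z=W[...,2]
snap('top')
hsv=cv2.cvtColor(im,cv2.COLOR_BGR2HSV)
org=(hsv[...,0]<22)&(hsv[...,1]>150)&(hsv[...,2]>80)&~np.isnan(z)
rect(W,org&(u<180)&(u>60)&(v>180)&(v<310),'pry')
go([425.9,-332.5,210],84.3)
cv2.imwrite('pics/t2.png',im[100:380,60:480])
E
```

```text
pry 518 c [494.6 355.6] s [149.3  36.2] a 35.8 z [ 6.8 15.4 19.7] mean [488.2 355.3  14.3]
shift [-199.9    4.9   -3.8] turn [ 0.     0.002 -0.007] deg 0.4
```

View pics/t2.png

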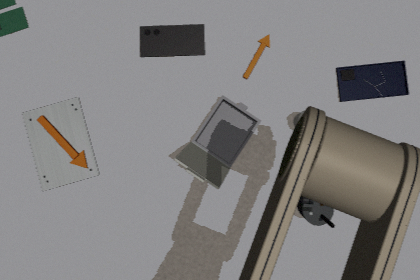

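The pry tool lies flat inside the mat (crop pixels 65,143) and the well is now clear. Next I'll move over the tray and refit the well.

Request:
jog_arm(
  rows=[
    [[-200,5,0],[0,0,0]],
    [[-200,5,0],[0,0,0]],
    [[-200,5,0],[0,0,0]],
    [[-200,5,0],[0,0,0]],
    [[-200,5,40],[0,0,0]],
    [[-200,5,80],[0,0,0]],
    [[-200,5,120],[0,0,0]],
    [[-200,5,130],[0,0,0]],
    [[-200,5,130],[0,0,0]],
    [[-200,5,130],[0,0,0]],
  ],
)

```text
time: 11.4
tool_pos: [429.6, -327.7, 77.7]
tcp_rot: [179.9, 0.1, 84.3]
ft_force: [0.7, -0.1, 0.4]
finger_gap: 34.2
grip_force: 0.0
```

```bash
python3 - <<'E'
from wf import *
im,W=snap('top');snap('top')
q=wellfit(im,W)
v,u=np.mgrid[0:420,0:560];z=W[...,2]
rect(W,(z>55)&(u>225)&(u<330)&(v>185)&(v<300),'flap')
go([425.9,-332.5,14],84.3)
np.savez('top1.npz',im=im,W=W)
E
```

```text
well [5.067e+02 2.000e-01 1.451e+02] n 618 med|res| 1.7435923548191141
flap 1222 c [436.6  49.1] s [101.8  45.7] a 55.2 z [ 62.3 119.6 166.5] mean [436.5  48.9 117.1]
shift [-4.4 -4.  64.6] turn [ 0.004  0.003 -0.   ] deg 0.3
```

Request:
jog_arm(
  rows=[
    [[-4.4,-4,0],[0.004,0.003,0]],
    [[-4.4,-4,0],[0.004,0.003,0]],
    [[-4.4,-4,20],[0.004,0.003,0]],
    [[-4.4,-4,45],[0.004,0.003,0]],
    [[-4.4,-4,60],[0.004,0.003,0]],
    [[-4.4,-4,64],[0.004,0.003,0]],
    [[-4.4,-4,64],[0.004,0.003,0]],
    [[-4.4,-4,64],[0.004,0.003,0]],
  ],
)

```text
time: 12.3
tool_pos: [424.6, -331.7, 12.7]
tcp_rot: [-179.8, -0.1, 84.3]
ft_force: [-0.5, 0.5, -0.1]
finger_gap: 33.9
grip_force: 0.0
```

Request:
jog_arm(
  rows=[
    [[0,0,0],[0,0,0]],
    [[0,0,0],[0,0,0]],
    [[0,0,0],[0,0,0]],
    [[0,0,0],[0,0,0]],
    [[0,0,0],[0,0,0]],
    [[0,0,0],[0,0,0]],
    [[0,0,0],[0,0,0]],
  ],
  grip=4,
  force=40,
)

```text
time: 13.0
tool_pos: [424.8, -331.9, 12.9]
tcp_rot: [-179.9, -0.1, 84.3]
ft_force: [-0.2, 0.2, 6.9]
finger_gap: 11.4
grip_force: 40.4
```

Request:
jog_arm(
  rows=[
    [[0,0,-20],[0,0,0]],
    [[0,0,-60],[0,0,0]],
    [[0,0,-105],[0,0,0]],
    [[0,0,-155],[0,0,0]],
    [[0,0,-200],[0,0,0]],
    [[40,6,-200],[0,0,-0.13]],
    [[80,11,-200],[0,0,-0.26]],
    [[120,17,-200],[0,0,-0.39]],
    [[160,23,-200],[0,0,-0.52]],
    [[200,28,-200],[0,0,-0.65]],
  ],
)

```text
time: 14.0
tool_pos: [472.5, -134.0, 212.1]
tcp_rot: [-179.9, -0.3, 121.8]
ft_force: [0.8, 0.6, -1.5]
finger_gap: 11.2
grip_force: 39.4
```

```bash
python3 - <<'E'
from h import *
snap('top');snap('top')
go([506.2,.5,210],145.1)
s=r.sense();print(s['finger_gap'],s['ft_force'])
E
```

```text
shift [94.2 97.9  2.7] turn [ 0.001 -0.006 -0.403] deg 23.1
11.242686494072874 [ 0.24621751  0.06496505 -0.45702246]
```

Request:
jog_arm(
  rows=[
    [[32,33,0],[0,0,-0.13]],
    [[64,66,0],[0,0,-0.27]],
    [[94,98,0],[0,-0.006,-0.403]],
    [[94,98,0],[0,-0.006,-0.403]],
    [[94,98,20],[0,-0.006,-0.403]],
    [[94,98,60],[0,-0.006,-0.403]],
    [[94,98,100],[0,-0.006,-0.403]],
    [[94,98,125],[0,-0.006,-0.403]],
    [[94,98,132],[0,-0.006,-0.403]],
    [[94,98,132],[0,-0.006,-0.403]],
  ],
)

```text
time: 15.1
tool_pos: [505.5, -4.4, 79.6]
tcp_rot: [-179.9, -0.1, 144.5]
ft_force: [-0.1, 0.3, -0.8]
finger_gap: 11.1
grip_force: 39.5
```

```bash
python3 - <<'E'
from h import *
im,W=snap('side');snap('top');snap('top')
go([506.2,.5,52],145.1)
cv2.imwrite('pics/s2.png',cv2.resize(im[170:290,200:340],None,fx=5,fy=5,interpolation=2))
E
```

```text
shift [ 4.4  2.8 30.6] turn [ 0.001  0.004 -0.009] deg 0.6
```

View pics/s2.png

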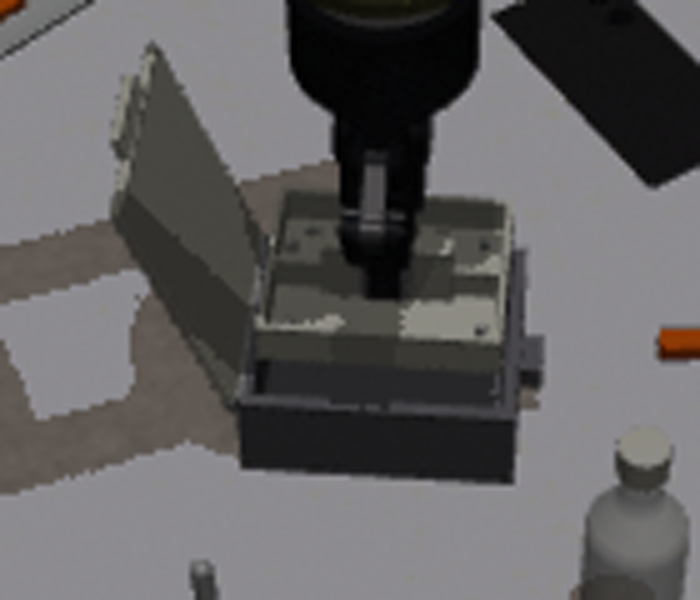

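The tray is level above the well, with matching edges. I'll correct the few mm left and stop just above the rim.

Request:
jog_arm(
  rows=[
    [[4.4,2.8,5],[0,0.004,-0.009]],
    [[4.4,2.8,10],[0,0.004,-0.009]],
    [[4.4,2.8,15],[0,0.004,-0.009]],
    [[4.4,2.8,20],[0,0.004,-0.009]],
    [[4.4,2.8,20],[0,0.004,-0.009]],
    [[4.4,2.8,20],[0,0.004,-0.009]],
  ],
)

```text
time: 15.85
tool_pos: [504.2, 1.1, 60.1]
tcp_rot: [-179.9, -0.2, 145.1]
ft_force: [1.1, 0.4, -0.5]
finger_gap: 11.6
grip_force: 39.6
```

```bash
python3 - <<'E'
from h import *
go([506.2,.5,52],145.1)
E
```

```text
shift [-2.   0.7  8.1] turn [-0.001 -0.004  0.   ] deg 0.2
```

Request:
jog_arm(
  rows=[
    [[-1.7,0.6,1],[0,-0.004,0]],
    [[-1.7,0.6,1],[0,-0.004,0]],
    [[-1.7,0.6,4],[0,-0.004,0]],
    [[-1.7,0.6,7],[0,-0.004,0]],
    [[-1.7,0.6,10],[0,-0.004,0]],
    [[-1.7,0.6,10],[0,-0.004,0]],
  ],
)

```text
time: 16.45
tool_pos: [505.6, 0.6, 49.7]
tcp_rot: [-179.9, -0.0, 145.1]
ft_force: [0.2, 0.7, -1.4]
finger_gap: 11.7
grip_force: 39.6
```

Request:
jog_arm(
  rows=[
    [[0,0,2],[0,0,0]],
    [[0,0,4],[0,0,0]],
    [[0,0,6],[0,0,0]],
    [[0,0,8],[0,0,0]],
    [[0,0,8],[0,0,0]],
  ],
)

```text
time: 16.95
tool_pos: [505.9, 0.6, 42.0]
tcp_rot: [-179.9, 0.0, 145.1]
ft_force: [-0.0, -0.8, -0.9]
finger_gap: 11.1
grip_force: 39.6
```

Request:
jog_arm(
  rows=[
    [[0,0,3],[0,0,0]],
    [[0,0,6],[0,0,0]],
    [[0,0,9],[0,0,0]],
    [[0,0,12],[0,0,0]],
    [[0,0,15],[0,0,0]],
    [[0,0,18],[0,0,0]],
    [[0,0,20],[0,0,0]],
    [[0,0,20],[0,0,0]],
  ],
)

```text
time: 17.75
tool_pos: [505.9, 0.6, 22.0]
tcp_rot: [-180.0, 0.0, 145.1]
ft_force: [-0.3, 0.7, -1.2]
finger_gap: 11.0
grip_force: 39.6
```

Request:
jog_arm(
  rows=[
    [[0,0,1],[0,0,0]],
    [[0,0,2],[0,0,0]],
    [[0,0,3],[0,0,0]],
    [[0,0,4],[0,0,0]],
    [[0,0,4],[0,0,0]],
  ],
)

```text
time: 18.25
tool_pos: [506.4, 0.5, 18.9]
tcp_rot: [-180.0, 0.1, 145.1]
ft_force: [-2.2, -0.5, 4.8]
finger_gap: 11.0
grip_force: 40.3
```

Request:
jog_arm(
  rows=[
    [[0,0,1],[0,0,0]],
    [[0,0,2],[0,0,0]],
    [[0,0,2],[0,0,0]],
    [[0,0,2],[0,0,0]],
  ],
)

```text
time: 18.65
tool_pos: [506.4, 0.5, 18.9]
tcp_rot: [-179.9, 0.0, 145.1]
ft_force: [-14.4, 1.3, 27.6]
finger_gap: 11.2
grip_force: 43.7
```

Request:
jog_arm(
  rows=[
    [[0,0,-2],[0,0,0]],
    [[0,0,-2],[0,0,0]],
    [[0,0,-2],[0,0,0]],
    [[0,0,-2],[0,0,0]],
    [[0,0,-2],[0,0,0]],
    [[0,0,-20],[0,0,0]],
    [[0,0,-50],[0,0,0]],
    [[0,0,-50],[0,0,0]],
  ],
  grip=34,
)

```text
time: 19.45
tool_pos: [509.1, 0.3, 70.4]
tcp_rot: [179.9, 0.4, 145.1]
ft_force: [0.6, -0.5, 1.3]
finger_gap: 33.9
grip_force: 0.0
```

Request:
jog_arm(
  rows=[
    [[0,0,0],[0,0,0]],
    [[0,0,0],[0,0,0]],
    [[0,0,0],[0,0,0]],
    [[0,0,8],[0,0,0]],
    [[0,0,16],[0,0,0]],
    [[0,0,20],[0,0,0]],
    [[0,0,20],[0,0,0]],
  ],
  grip=0,
)

```text
time: 20.15
tool_pos: [505.1, 0.7, 44.9]
tcp_rot: [-179.9, -0.1, 145.1]
ft_force: [1.3, 0.1, 0.4]
finger_gap: -0.1
grip_force: 0.0
```

Request:
jog_arm(
  rows=[
    [[0,0,0.7],[0,0,0]],
    [[0,0,1.4],[0,0,0]],
    [[0,0,2],[0,0,0]],
    [[0,0,2.6],[0,0,0]],
    [[0,0,2.6],[0,0,0]],
  ],
)

```text
time: 20.65
tool_pos: [506.4, 0.6, 44.1]
tcp_rot: [-180.0, 0.1, 145.1]
ft_force: [-0.7, 0.1, 0.9]
finger_gap: 0.2
grip_force: 0.4
```

Request:
jog_arm(
  rows=[
    [[0,0,0.5],[0,0,0]],
    [[0,0,1],[0,0,0]],
    [[0,0,1.5],[0,0,0]],
    [[0,0,1.8],[0,0,0]],
    [[0,0,1.8],[0,0,0]],
  ],
)

```text
time: 21.15
tool_pos: [506.5, 0.6, 44.0]
tcp_rot: [-180.0, 0.1, 145.1]
ft_force: [-9.4, 0.7, 19.0]
finger_gap: -0.1
grip_force: 9.8
```

Request:
jog_arm(
  rows=[
    [[0,0,0.8],[0,0,0]],
    [[0,0,1.6],[0,0,0]],
    [[0,0,2.4],[0,0,0]],
    [[0,0,3],[0,0,0]],
    [[0,0,3],[0,0,0]],
    [[0,0,3],[0,0,0]],
  ],
)

```text
time: 21.75
tool_pos: [506.7, 0.6, 43.8]
tcp_rot: [-180.0, 0.0, 145.1]
ft_force: [-25.1, 2.0, 50.9]
finger_gap: -0.1
grip_force: 24.9
```

Request:
jog_arm(
  rows=[
    [[0,0,-5],[0,0,0]],
    [[0,0,-30],[0,0,0]],
    [[0,0,-80],[0,0,0]],
    [[0,0,-130],[0,0,0]],
    [[0,0,-180],[0,0,0]],
    [[0,0,-190],[0,0,0]],
    [[50,0,-190],[0,0,0]],
    [[100,0,-190],[0,0,0]],
    [[145,0,-190],[0,0,0]],
    [[145,0,-190],[0,0,0]],
  ],
)

```text
time: 22.75
tool_pos: [383.9, 85.9, 228.3]
tcp_rot: [-180.0, -0.0, 145.3]
ft_force: [1.1, 1.1, 0.7]
finger_gap: -0.1
grip_force: 0.0
```

```bash
cat > fl.py <<'E'
from h import *
def flap(W,q,zmin=55,show=True):
    a=np.radians(q[2]);p=W[(W[...,2]>zmin)&(W[...,2]<190)]
    d=p[:,:2]-q[:2];l=np.stack([d@[np.cos(a),np.sin(a)],d@[-np.sin(a),np.cos(a)],p[:,2]],1)
    return l[(abs(l[:,1])<55)&(l[:,0]>-90)&(l[:,0]<150)]
E
python3 - <<'E'
from fl import *
q=[506.7,.2,145.1]
im,W=snap('side');a=np.radians(q[2])
d=np.load('top1.npz');l=flap(d['W'],q);l=l[abs(l[:,1])<45]
k=np.polyfit(l[:,2],l[:,0],1);print('inner face x vs z',k,'theta',90+np.degrees(np.arctan(k[0])),'top',l[:,2].max(),'xmax',np.percentile(l[:,0],99))
# heights of tray features in well frame from side cam
D=W-[q[0],q[1],0];X=D[...,0]*np.cos(a)+D[...,1]*np.sin(a);Y=-D[...,0]*np.sin(a)+D[...,1]*np.cos(a);Z=W[...,2]
for n,m in {'fin':(abs(X)<24)&(abs(Y)<4),'rim-x':(abs(X+57)<2)&(abs(Y)<40),'rim+y':(abs(Y-47)<2)&(abs(X)<50),'rim-y':(abs(Y+47)<2)&(abs(X)<50),
 'floor+y':(abs(Y-22)<10)&(abs(X)<40),'floor-y':(abs(Y+22)<8)&(abs(X)<40),'fl+x':(abs(X-40)<6)&(abs(Y)<30),'fl-x':(abs(X+40)<6)&(abs(Y)<30),'table':(abs(X)<60)&(Y>90)&(Y<110)}.items():
    print(n,m.sum(),np.nanpercentile(Z[m],[20,50,80]).round(1) if m.any() else'')
cv2.imwrite('pics/s3.png',cv2.resize(im[150:300,190:350],None,fx=4,fy=4,interpolation=2))
go([506.7+np.cos(a)*140,.2+np.sin(a)*140,150],145.1)
E
```

```text
inner face x vs z [ 0.36029162 43.28105449] theta 109.81366672706554 top 173.78118429330095 xmax 107.31571566912356
fin 62 [42.4 43.5 44.8]
rim-x 48 [43.7 45.4 46.5]
rim+y 116 [19.3 41.1 45.5]
rim-y 80 [33.3 43.7 45.4]
floor+y 77 [12.5 13.5 14.6]
floor-y 52 [11.7 12.8 14.4]
fl+x 84 [12.2 14.  23. ]
fl-x 89 [12.1 14.2 21.1]
table 421 [-1.3  0.   1.5]
shift [-7.4 -0.3 78.7] turn [0.    0.001 0.003] deg 0.2
```

View pics/s3.png

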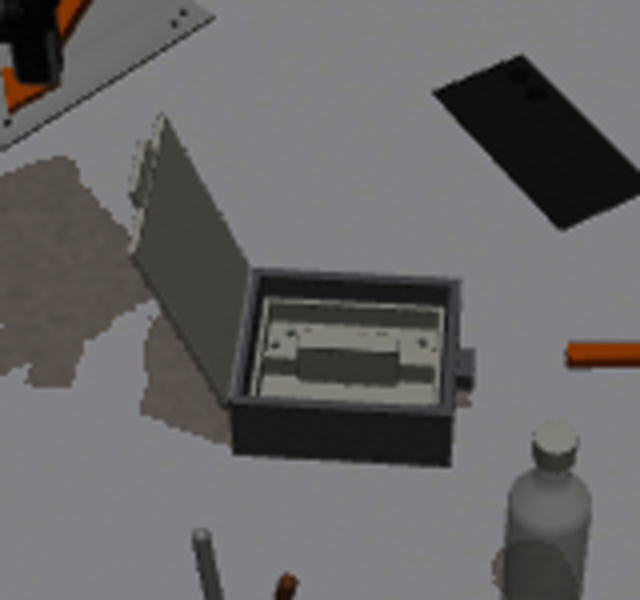

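The tray is level and home: fin at about 43.5, rim 45.4. The flap stands at about 110°. I'll lower the closed fingers outside it.

Request:
jog_arm(
  rows=[
    [[-4,0,30],[0,0,0]],
    [[-7,0,60],[0,0,0]],
    [[-7,0,85],[0,0,0]],
    [[-7,0,90],[0,0,0]],
    [[-7,0,90],[0,0,0]],
    [[-13,0,90],[0,0,0]],
    [[-19,0,90],[0,0,0]],
    [[-24,0,90],[0,0,0]],
    [[-24,0,90],[0,0,0]],
  ],
)

```text
time: 23.7
tool_pos: [408.0, 69.4, 139.8]
tcp_rot: [180.0, 0.1, 145.1]
ft_force: [-0.4, -0.1, 0.0]
finger_gap: -0.1
grip_force: 0.0
```

```bash
cat > pos.py <<'E'
from h import *
s=r.sense();a=np.radians(145.1);d=np.array(s['tool_pos'])-[506.7,.2,0]
X,Z=d[0]*np.cos(a)+d[1]*np.sin(a),d[2]
print('X',X.round(1),'Y',(-d[0]*np.sin(a)+d[1]*np.cos(a)).round(1),'Z',Z.round(1),s['ft_force'].round(1) if hasattr(s['ft_force'],'round') else s['ft_force'])
for t in range(90,-1,-6):
    c,n=np.cos(np.radians(t)),np.sin(np.radians(t)); print(t,'X %.0f Z %.0f'%(71-95*c+5*n,45+95*n+5*c))
E
python3 pos.py
```

```text
X 120.5 Y -0.3 Z 139.8 [-0.4 -0.1  0. ]
90 X 76 Z 140
84 X 66 Z 140
78 X 56 Z 139
72 X 46 Z 137
66 X 37 Z 134
60 X 28 Z 130
54 X 19 Z 125
48 X 11 Z 119
42 X 4 Z 112
36 X -3 Z 105
30 X -9 Z 97
24 X -14 Z 88
18 X -18 Z 79
12 X -21 Z 70
6 X -23 Z 60
0 X -24 Z 50
```

Request:
jog_arm(
  rows=[
    [[-4.5,0,0],[0,0,0]],
    [[-9,0,0],[0,0,0]],
    [[-13.5,0,0],[0,0,0]],
    [[-18,0,0],[0,0,0]],
    [[-22.5,0,0],[0,0,0]],
    [[-27,0,0],[0,0,0]],
    [[-31.5,0,0],[0,0,0]],
    [[-36,0,0],[0,0,0]],
    [[-40,0,0],[0,0,0]],
    [[-44,0,0],[0,0,0]],
  ],
)

```text
time: 24.7
tool_pos: [444.0, 44.2, 140.0]
tcp_rot: [180.0, 0.1, 145.1]
ft_force: [-2.3, -1.1, 7.4]
finger_gap: -0.1
grip_force: 1.5
```

Request:
jog_arm(
  rows=[
    [[-5,0,0],[0,0,0]],
    [[-10,0,0],[0,0,0]],
    [[-15,0,0.5],[0,0,0]],
    [[-20,0,1],[0,0,0]],
    [[-25,0,2],[0,0,0]],
    [[-30,0,3],[0,0,0]],
    [[-34.5,0,4.5],[0,0,0]],
    [[-39,0,6],[0,0,0]],
    [[-43.5,0,8],[0,0,0]],
    [[-48,0,10],[0,0,0]],
  ],
)

```text
time: 25.7
tool_pos: [482.7, 17.0, 128.9]
tcp_rot: [-180.0, 0.1, 145.1]
ft_force: [-1.4, 1.2, 2.8]
finger_gap: 0.1
grip_force: 0.8
```

```bash
python3 - <<'E'
from fl import *
import pos
im,W=snap('side')
l=flap(W,[506.7,.2,145.1],60);l=l[(abs(l[:,1])>25)&(abs(l[:,1])<48)&(l[:,2]<150)]
k=np.polyfit(l[:,0],l[:,2],1);print(k,len(l),np.degrees(np.arctan(-k[0])))
cv2.imwrite('pics/s4.png',cv2.resize(im[110:300,190:350],None,fx=3,fy=3,interpolation=2))
E
```

```text
X 29.2 Y -0.0 Z 128.9 [-1.4  1.2  2.8]
90 X 76 Z 140
84 X 66 Z 140
78 X 56 Z 139
72 X 46 Z 137
66 X 37 Z 134
60 X 28 Z 130
54 X 19 Z 125
48 X 11 Z 119
42 X 4 Z 112
36 X -3 Z 105
30 X -9 Z 97
24 X -14 Z 88
18 X -18 Z 79
12 X -21 Z 70
6 X -23 Z 60
0 X -24 Z 50
[ -1.80522558 164.60866215] 226 61.01585362451034
```

View pics/s4.png

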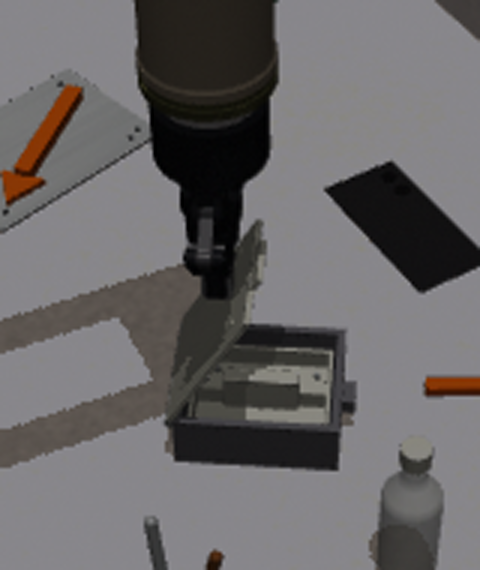

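The flap is at 61° and following the fingers as modelled. Continuing slowly.

Request:
jog_arm(
  rows=[
    [[-4.5,0,2.5],[0,0,0]],
    [[-9,0,5],[0,0,0]],
    [[-13,0,8],[0,0,0]],
    [[-17,0,11],[0,0,0]],
    [[-20.5,0,14.5],[0,0,0]],
    [[-24,0,18],[0,0,0]],
    [[-27.5,0,21.5],[0,0,0]],
    [[-31,0,25],[0,0,0]],
    [[-34,0,29],[0,0,0]],
    [[-37,0,33],[0,0,0]],
  ],
)

```text
time: 26.75
tool_pos: [512.9, -4.0, 95.6]
tcp_rot: [-180.0, 0.0, 145.1]
ft_force: [-0.0, 1.3, 1.7]
finger_gap: -0.1
grip_force: 0.7
```

Request:
jog_arm(
  rows=[
    [[-2.5,0,4],[0,0,0]],
    [[-5,0,8],[0,0,0]],
    [[-7,0,12],[0,0,0]],
    [[-9,0,16],[0,0,0]],
    [[-10.5,0,20],[0,0,0]],
    [[-12,0,24],[0,0,0]],
    [[-13,0,28],[0,0,0]],
    [[-13.5,0,32],[0,0,0]],
    [[-14,0,35],[0,0,0]],
    [[-14,0,38],[0,0,0]],
  ],
)

```text
time: 27.75
tool_pos: [524.7, -12.2, 58.1]
tcp_rot: [-180.0, 0.1, 145.1]
ft_force: [0.5, -0.7, 1.1]
finger_gap: 0.2
grip_force: 0.7
```

```bash
python3 pos.py|head -1
```

```text
X -21.9 Y -0.1 Z 58.1 [ 0.5 -0.7  1.1]
```

Request:
jog_arm(
  rows=[
    [[-1,0,1],[0,0,0]],
    [[-1,0,2],[0,0,0]],
    [[-1,0,3],[0,0,0]],
    [[-1,0,4],[0,0,0]],
    [[-1,0,5],[0,0,0]],
    [[-1,0,6],[0,0,0]],
    [[-1,0,7],[0,0,0]],
    [[-1,0,7.5],[0,0,0]],
    [[-1,0,7.5],[0,0,0]],
  ],
)

```text
time: 28.65
tool_pos: [525.0, -12.5, 50.5]
tcp_rot: [-180.0, 0.0, 145.1]
ft_force: [0.2, 0.2, 0.7]
finger_gap: -0.1
grip_force: 0.4
```

Request:
jog_arm(
  rows=[
    [[0,0,0.5],[0,0,0]],
    [[0,0,1],[0,0,0]],
    [[0,0,1.5],[0,0,0]],
    [[0,0,2],[0,0,0]],
    [[0,0,2],[0,0,0]],
  ],
)

```text
time: 29.15
tool_pos: [525.2, -12.5, 49.8]
tcp_rot: [-180.0, 0.0, 145.1]
ft_force: [-6.0, 0.3, 12.7]
finger_gap: 0.0
grip_force: 6.8
```

Request:
jog_arm(
  rows=[
    [[0,0,-3],[0,0,0]],
    [[0,0,-20],[0,0,0]],
    [[0,0,-65],[0,0,0]],
    [[0,0,-115],[0,0,0]],
    [[0,0,-165],[0,0,0]],
    [[50,0,-165],[0,0,0]],
    [[100,0,-165],[0,0,0]],
    [[150,0,-165],[0,0,0]],
    [[165,0,-165],[0,0,0]],
    [[165,0,-165],[0,0,0]],
  ],
)

```text
time: 30.15
tool_pos: [388.2, 83.1, 213.3]
tcp_rot: [-180.0, 0.0, 145.3]
ft_force: [1.0, -0.6, -0.2]
finger_gap: -0.2
grip_force: 0.0
```

```bash
python3 - <<'E'
from fl import *
im,W=snap('side')
l=flap(W,[506.7,.2,145.1],40);l=l[(abs(l[:,1])<46)&(abs(l[:,0])<55)&(l[:,2]<70)]
k=np.polyfit(l[:,0],l[:,2],1);print(k,len(l),'angle deg',np.degrees(np.arctan(-k[0])))
cv2.imwrite('pics/s5.png',im)
E
```

```text
[-2.76408659e-03  5.01367670e+01] 1568 angle deg 0.15837009223228876
```

View pics/s5.png

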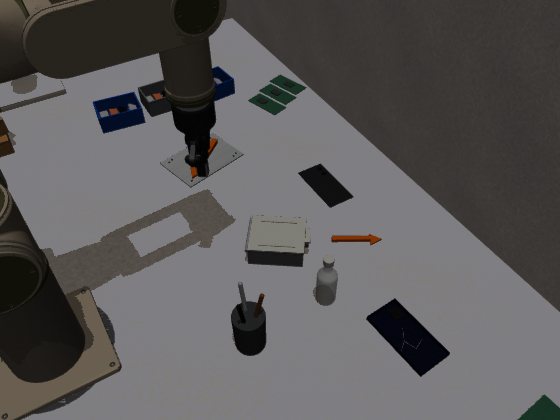

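The flap at (277,235) is flat at 0.2° and about 50 mm high, so it is shut. The pry tool is on the mat, the bystanders haven't moved, and the gripper hangs free. Handing in.

```bash
python3 -c "
from bench import r
print(r.hand_in())"
```

```text
the job is handed in; nothing more can be done
None
```

I handed the job in at about 30 s: the larger pry tool lies flat on the mat, the tray is pressed home and level in the well, and the flap was lowered slowly and reads shut (about 0.2°), with the bystanders unmoved; no verdict came back.

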